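# Draw the sprung pointer out to the blank's length mark and hold it

### The job

A wooden blank lies in the marking gauge's bay, against the stop block and the clip rail; another lies spare on the bench. Pull the gauge's sprung pointer rod out by its upright tab until the pointer blade stands over the right brass clip (the clip nearer the tube if the short blank is in the bay, the farther clip if the long one is), without running well past it. Finish while holding it still there against its spring, do not let go, and leave both blanks and the other things on the bench where they lie.

Things in the scene. Friction and masses are not known exactly. Their poses are not given: they have to be found in the camera images.
- gauge: Fixed marking gauge: foot board 71 x 400 x 12 mm, a level aluminium tube (axis 46 mm, top 64 mm above the bench), a steel rod drawing out of it along the gauge's -y, and a rail with two brass clips beside the rod at x = 38 mm, y = 0 to -190 mm. Origin on the bench under the rod's axis, level with the stop block's face; z up. Tube from y = +20 mm (mouth) to +187 mm.
- bay (a point): The bay of the gauge: this point is on the bench at gauge x = 73 mm, y = -4 mm, where the butt end of the blank in the bay lies (within 3 mm). That blank runs from here to the gauge's -y, along the rail's +x side; behind it is the stop block, 60 x 14 x 26 mm high. The spare blank has its origin 80 to 130 mm away, on the +x side.
- handle: Upright pale wooden grip tab on the rod's outer end: 30 mm across the rod (its x), 14 mm along it (its y), from 30 to 120 mm above the bench; it carries the pointer. Origin on the rod's axis at the tab's middle, 46 mm above the bench. Axes parallel to the gauge's; rod home: origin at gauge x = 0, y = -25 mm. Nothing else of the gauge is higher than 64 mm.
- rod (a joint): How far the rod is drawn out, m: 0 is fully home (its start), growing as it draws out along the gauge's -y; end stop at 0.150. An inner spring pulls it home: about 2.7 N at home, 0.45 N more per 10 mm (about 9.5 N at the end stop). It does not latch.
- pointer (a point): The point of the pointer blade over the rail, 46 mm above the bench, 38 mm to the handle's +x. The blade is a steel strip 4 mm thick along the rod and 6 mm high that sticks out from the tab to +x, from 10 to 102 mm from the rod's axis; it passes 3 mm over the clips and 17 mm over the blanks.
- near_clip: Brass clip fixed on the rail, nearer to the tube's mouth, the length mark for the short blank: 16 mm wide across the rail, 12 mm along it, top 40 mm above the bench. Origin on the bench under its middle; axes parallel to the gauge's. The clip is set at a different place on the rail each time (63 to 87 mm out from the gauge's origin).
- far_clip: Identical brass clip, farther from the tube's mouth, the length mark for the long blank (121 to 149 mm out from the gauge's origin). Origin on the bench under its middle.
- short_blank: Loose pale wooden blank with gouge cuts at its free end, 95 mm long, 45 mm wide, 26 mm high. Origin on its underside at the middle of its butt end; it extends along its own -y.
- long_blank: Loose pale wooden blank of the same kind, 160 mm long, 45 mm wide, 26 mm high. Origin on its underside at the middle of its butt end; it extends along its own -y.
- glue_jar: Bystander: white plastic jar, 60 mm across, 75 mm high. Origin under its middle.
- tape_measure: Bystander: black tape measure, 65 x 30 x 62 mm high. Origin under its middle.
- sanding_block: Bystander: cork sanding block, 110 x 60 x 35 mm high. Origin under its middle.
Things that resemble listed ones, but are neither listed nor needed, are in the scene too. Leave any orange look-alike of the long_blank alone.

How it is judged:
At the end, for the whole second after the job is handed in: The pointer is over the clip of the blank in the bay (near for short, far for long), within 6 mm of the clip's middle along the rail; rod still (under 10 mm/s), fingers on the tab with over 1 N, and no loose thing props it (((x of short_blank in the frame of gauge below 0.11 m and x of long_blank in the frame of gauge above 0.11 m and y of pointer in the frame of near_clip between -0.006 and 0.006 m) or (x of long_blank in the frame of gauge below 0.11 m and x of short_blank in the frame of gauge above 0.11 m and y of pointer in the frame of far_clip between -0.006 and 0.006 m)) and velocity of joint rod between -0.01 and 0.01 m/s and contact force between the fingers and handle above 1 N and contact force between handle and short_blank below 0.3 N and contact force between handle and long_blank below 0.3 N and contact force between handle and glue_jar below 0.3 N and contact force between handle and tape_measure below 0.3 N and contact force between handle and sanding_block below 0.3 N); the arm keeps its last pose, push and grip.
It fails at once if the pointer is drawn more than 15 mm past the right clip ((x of short_blank in the frame of gauge below 0.11 m and x of long_blank in the frame of gauge above 0.11 m and y of pointer in the frame of near_clip below -0.015 m) or (x of long_blank in the frame of gauge below 0.11 m and x of short_blank in the frame of gauge above 0.11 m and y of pointer in the frame of far_clip below -0.015 m)).
It fails at once if a blank is shifted by more than 15 mm (distance of any of short_blank, long_blank from where it was at the start of the episode above 0.015 m).
It fails at once if a bystander is shifted by more than 20 mm (distance of any of glue_jar, tape_measure, sanding_block from where it was at the start of the episode above 0.02 m).
It also fails if it takes over 32 s, if anything falls off the work surface, if the arm or the gripper's body presses on something with over 40 N, if the wrist force passes 120 N, or if a joint passes its speed limit or range.

### The arm

A 6-joint arm with a two-finger parallel gripper is mounted at the origin on the work surface. World frame = base frame: x ahead of the robot, y to its left, z up, the work surface at z = 0. Lengths are in m, angles in rad, forces in N, time in s.
With the tool pointing down it reaches from about 0.35 to 0.85 m from the base axis. Payload 8.1 kg.
Tool frame: the origin (TCP) lies on the centre line of the jaws, within the pads' length; the fingertips stand 19 mm ahead of it and the grasp point (between the pads) is the TCP (robot.tips_ahead is the distance from the TCP to the fingertips, in m); y points along the fingers, z is the direction in which the jaws open and shut, and the axes are right-handed (so a half turn about y gives the same grasp; the last joint's range is limited). The gripper opens to 93 mm and grips with 3 to 60 N. Pads are 15 mm wide; open, the fingers measure 128 mm over their backs; the gripper's body (75 mm by 188 mm) begins 65 mm behind the grasp point.
Start: joints at [1.13, 0.13, 1.488, -0, 1.523, -0.085], TCP at [0.209, 0.562, 0.238] pointing down, gripper open.
Joint ranges: [-2.96, 2.96], [-0.89, 2.26], [0.02, 2.5], [-1.34, 4.48], [0, 2.73], [-2.66, 2.66]. Speed limits (rad/s): [2.39, 2.39, 2.79, 3.14, 3.14, 3.14].

### API

Orientations are given as a rotation vector (axis times angle).
In Python, from plant import robot, imaging, models gives the robot as it stands.
- The arm moves only by the tool carry_out, never from a script. Its argument "motion" is one flat list of numbers, 7 for each row, row after row: the shift along the tool's x, y, z in m, then the turn, a rotation vector about the tool's x, y, z in degrees, then the opening, from -1 (shut) to 1 (fully open). A call has exactly 5 rows; each row shifts and turns the pose as measured when the row begins, along the tool's axes as they then stand; what a row does not reach is not made up. A row lasts 1/10 s, in which the tool goes at most 50 mm and 8.59 degrees, less where a joint would pass 70% of its speed; a pose out of reach is approached as far as the arm can. A call is refused whole if a number of a shift passes 0.05 or a number of a turn 8.59, either way. A call with a gripper value outside its range is refused whole. The fingers move at their own pace and stop on an object; "squeeze" is the grip in N (left out, the last holds). Time passes only in rows, so rows that do not move let the fingers close, or fill a call up. It gives the time, the measured TCP pose, the force and the opening at its end, in the units of the state.
- robot.read_state(): the state, without advancing time (a new reading comes with each control period).
- imaging.read_camera(name): name is "scene" or "top" or "wrist"; returns the picture (400x640x3 uint8, blue, green, red); there is no depth.
- imaging.camera_model(name): a dict with "K" (3x3 intrinsics, pixels), "k1" (the pictures are not rectified: a ray, as slopes to the right and down, at radius r is drawn at 1 + k1 r^2 times it, then the intrinsics apply), "position" and "orientation" of the camera in the world. Camera axes: x right, y down, z forward; pixel columns grow to the right and rows downward; lengths in m; the calibration is good to about 2 mm. A picture is of the moment at which its call begins: read the wrist's pose just before it. camera_model takes no time and is no camera call; for the wrist camera it gives the pose at the moment of the call.
- robot.close_job(): hands the job in, once; it reports no verdict.
Trained networks look in the newest picture that a camera, given by its name, has taken for a name from the list of things; names that differ only in an ending like _2 or _b are one class to them, and where a whole thing is asked for, a point or a joint stands for the part that bears it (a point fixed in the world has none). Each returns a list of dicts, best first, with "confidence" (0 to 1); they miss things now and then, are a little off and sometimes report something else, mostly with a low value. They report only what shows in the picture. A call takes as long as a camera call. They do not tell look-alikes from the thing itself.
- models.outline_of(camera, thing): "pixels" (400x640 bool, what is visible of it) and "pixel" ([column, row] in pixels, amid what is visible of it).
The state is a dict: "t": time; "q": joint angles; "dq": joint speeds; "joint_torque": joint torques, N m; "tool_pos": TCP position; "orientation": TCP orientation; "force": force on the tool from outside, world axes, zero at the start; "wrist_torque": the same for the moment, N m; "opening": finger opening in m.
Only numpy, scipy, OpenCV 4.12 (cv2) and the standard library are available. Lean on these libraries where they do the work, as an engineer would, in place of code of your own. Each camera call takes 0.05 s, during which the arm holds its last target.

## Working session

There is one attempt and no reset: what is moved stays moved. The work goes in short steps, Python scripts to look and compute and a tool call to move; the robot and the scene stay as the last step left them, time stands still between calls to the robot, and variables do not carry over. Pictures are saved under pics/ and viewed, and the job is handed in when it is done.

Besides the shell and the picture viewer there is one more tool, called after ">>>" by a JSON object that holds its "method" and its "body", one argument or row to a line. carry_out: Moves the arm, as the interface text tells. Its arguments: {"type":"object","properties":{"motion":{"type":"array","items":{"type":"number"}},"squeeze":{"type":"number"}},"required":["motion"]}

```bash
mkdir -p pics; ls
python3 - <<'E'
from plant import robot, imaging, models
import cv2
s=robot.read_state(); print({k:s[k] for k in('t','tool_pos','orientation','force','opening')})
for n in('scene','top','wrist'):
    im=imaging.read_camera(n); cv2.imwrite(f'pics/{n}0.png',im); print(n,imaging.camera_model(n))
E
```

```text
pics
{'t': 0.0, 'tool_pos': array([0.2087633 , 0.56193591, 0.23660228]), 'orientation': array([-1.5544844 ,  0.27955764, -0.27885537]), 'force': array([-0.10517237, -0.72843588,  0.23943302]), 'opening': 0.09323572879964495}
scene {'K': array([[428.642919  ,   0.        , 315.2939046 ],
       [  0.        , 428.642919  , 208.56090362],
       [  0.        ,   0.        ,   1.        ]]), 'k1': 0.010395711608985584, 'position': array([0.9526525 , 0.6531899 , 1.05177243]), 'orientation': array([-0.62998738, -2.79999768,  0.88254681])}
top {'K': array([[478.56753382,   0.        , 321.56312623],
       [  0.        , 478.56753382, 189.9270027 ],
       [  0.        ,   0.        ,   1.        ]]), 'k1': -0.004547497856774661, 'position': array([0.37490021, 0.05182266, 1.3487928 ]), 'orientation': array([-2.06166724,  2.17192759, -0.2295513 ])}
wrist {'K': array([[360.11734043,   0.        , 318.56923376],
       [  0.        , 360.11734043, 202.6441436 ],
       [  0.        ,   0.        ,   1.        ]]), 'k1': -0.01197023556901748, 'position': array([0.13389927, 0.59031617, 0.38330358]), 'orientation': array([2.37611633, 1.65026042, 0.24013621])}
```

View pics/scene0.png

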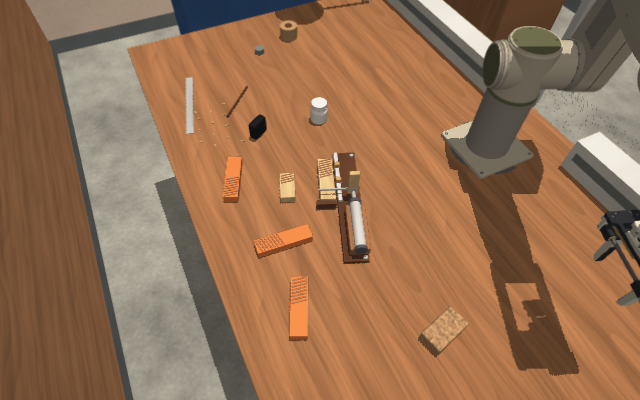

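View pics/top0.png

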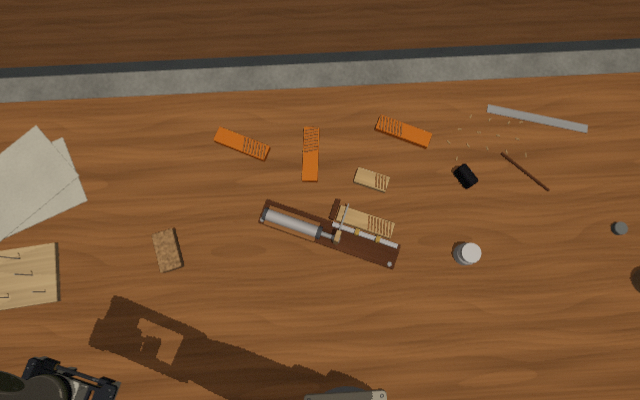

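View pics/wrist0.png

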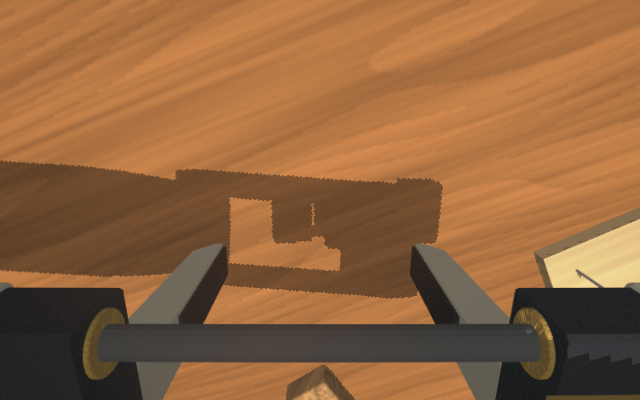

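The bay's blank (top image, about 337–395, 212–230) is about 60 px long. The spare (355–390, 170–190) is about 35 px, so the long blank is in the bay. Next I'll measure.

```bash
cat > h.py <<'E'
import numpy as np, cv2
from scipy.spatial.transform import Rotation as R
from plant import robot, imaging, models
def ray(cm,px):
    K=np.array(cm['K']);p=cv2.undistortPoints(np.array([[px]],float),K,np.array([cm['k1'],0,0,0.]))[0,0]
    d=R.from_rotvec(cm['orientation']).apply([p[0],p[1],1]);return np.array(cm['position']),d
def atz(cm,px,z):
    o,d=ray(cm,px);return o+d*(z-o[2])/d[2]
def proj(cm,P):
    q=R.from_rotvec(cm['orientation']).inv().apply(np.atleast_2d(P)-cm['position'])
    r=q[:,:2]/q[:,2:];r=r*(1+cm['k1']*(r**2).sum(1,keepdims=True));K=cm['K'];return np.c_[r[:,0]*K[0,0]+K[0,2],r[:,1]*K[1,1]+K[1,2]]
E
python3 - <<'E'
from h import *
for n in('top','scene'):
    im=imaging.read_camera(n);cm=imaging.camera_model(n)
    c=im[180:290,240:420] if n=='top' else im[140:270,260:400]
    cv2.imwrite(f'pics/{n}1.png',cv2.resize(c,None,fx=4.4,fy=4.4,interpolation=cv2.INTER_CUBIC))
    for t,z in(('gauge',.012),('handle',.12),('near_clip',.04),('far_clip',.04),('short_blank',.026),('long_blank',.026),('glue_jar',.075)):
        for r in models.outline_of(n,t)[:3]:
            ys,xs=np.nonzero(r['pixels']);print(n,t,round(r['confidence'],2),np.round(r['pixel'],1),xs.min(),xs.max(),ys.min(),ys.max(),atz(cm,r['pixel'],z).round(3))
E
```

```text
top gauge 0.69 [331.9 234.3] 259 399 198 269 [0.525 0.008 0.012]
top gauge 0.28 [463.2 175.5] 453 477 163 187 [ 0.675 -0.378  0.012]
top handle 0.44 [332. 233.] 322 340 229 242 [0.517 0.012 0.12 ]
top handle 0.34 [166.2 251.4] 152 183 229 271 [0.491 0.437 0.12 ]
top short_blank 0.61 [372.3 182. ] 354 388 167 191 [ 0.666 -0.114  0.026]
top short_blank 0.61 [336.1 235.9] 321 347 206 243 [ 0.519 -0.002  0.026]
top long_blank 0.74 [401.7 130.2] 375 431 115 147 [ 0.816 -0.211  0.026]
top long_blank 0.72 [239.3 142.5] 214 268 126 160 [0.802 0.26  0.026]
top long_blank 0.68 [366.4 220.2] 337 395 206 238 [ 0.558 -0.089  0.026]
top glue_jar 0.95 [465.9 253.7] 454 481 242 264 [ 0.448 -0.341  0.075]
scene gauge 0.56 [351.3 211.4] 317 370 153 263 [0.541 0.052 0.012]
scene handle 0.75 [351.1 183. ] 321 359 171 195 [0.539 0.029 0.12 ]
scene short_blank 0.79 [290.6 186.8] 279 295 173 202 [ 0.67  -0.099  0.026]
scene short_blank 0.43 [443.1 328.6] 420 467 308 352 [0.508 0.463 0.026]
scene long_blank 0.97 [281.9 240.3] 255 312 225 256 [0.767 0.064 0.026]
scene long_blank 0.89 [299.4 306.2] 290 307 276 338 [0.802 0.26  0.026]
scene long_blank 0.55 [329.8 179.4] 318 335 158 200 [ 0.55  -0.074  0.026]
scene glue_jar 0.79 [319.1 111.2] 311 328 98 123 [ 0.471 -0.313  0.075]
```

View pics/top1.png

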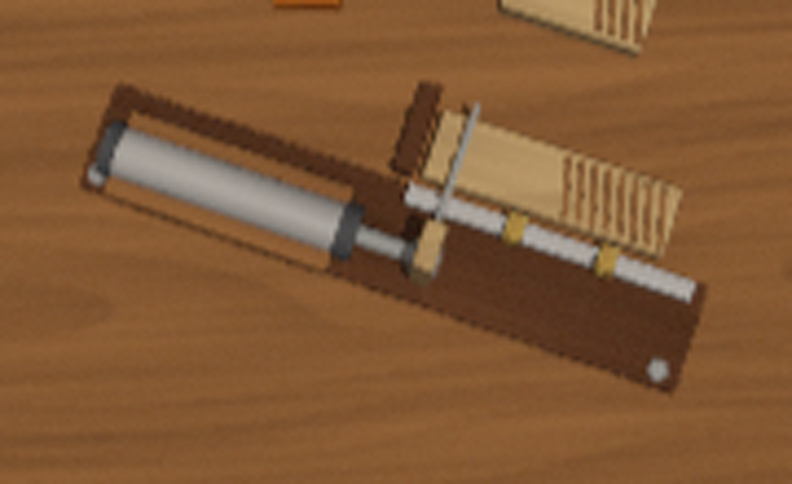

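View pics/scene1.png

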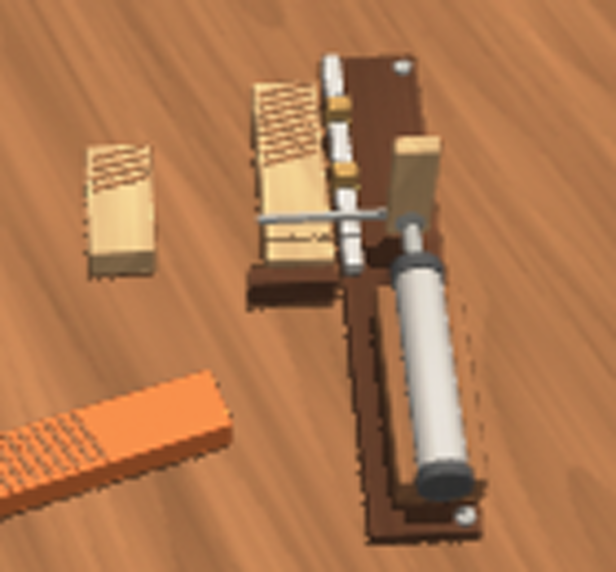

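The crops confirm a long blank in the bay. Top crop: near clip about (515,227), far clip about (606,260), tab top about (430,248). I'll fit the gauge pose to both views.

```bash
cat > fit.py <<'E'
from h import *
from scipy.optimize import least_squares
T=[((430,246),(0,-25,120)),((475,107),(102,-25,48)),((515,225),(38,'n',40)),((606,257),(38,'f',40)),((694,290),(38,-190,'r')),((407,194),(38,0,'r')),((356,233),(0,20,46)),((108,150),(0,187,46))]
S=[((417,142),(0,-25,120)),((261,219),(102,-25,47)),((345,170),(38,'n',40)),((340,102),(38,'f',40)),((333,56),(38,-190,'r')),((352,270),(38,0,'r'))]
ct,cs=imaging.camera_model('top'),imaging.camera_model('scene')
def world(p,P):
    x,y,a,n,f,r=p[:6]; m={'n':n,'f':f,'r':r}
    P=np.array([[m.get(c,c) if isinstance(c,str) else c/1000 for c in q] for q in P],float)
    c,s=np.cos(a),np.sin(a); return np.c_[x+c*P[:,0]-s*P[:,1],y+s*P[:,0]+c*P[:,1],P[:,2]]
def res(p):
    o=[]
    for cm,L,off,b in((ct,T,(240,180),p[6:8]),(cs,S,(260,140),p[8:10])):
        px=np.array([l[0] for l in L])/4.4+off
        o.append((proj(cm,world(p,[l[1] for l in L]))+b-px).ravel())
    return np.r_[np.concatenate(o),p[6:]/1.0]
best=min((least_squares(res,[.52,.02,a,-.075,-.135,.034,0,0,0,0],loss='soft_l1') for a in np.arange(-3,3.1,1)),key=lambda r:r.cost)
p=best.x
if __name__=='__main__':
    print(best.cost,p.round(4)); print(res(p).reshape(-1,2).round(2))
    print('handle',world(p,[(0,-25,46)]))
    np.save('p.npy',p)
    s=robot.read_state();M=R.from_rotvec(s['orientation']).as_matrix();print(M.round(3),s['t'])
E
python3 fit.py
```

```text
2.336295820126378 [ 0.5185  0.0211 -0.3829 -0.0703 -0.1307  0.0212  0.4003  0.1958  0.0302
  0.585 ]
[[ 0.11 -0.13]
 [ 0.65 -0.52]
 [-0.26  0.16]
 [ 0.03  0.03]
 [-0.37  0.2 ]
 [-0.14 -0.13]
 [ 0.29  0.49]
 [-0.76 -0.32]
 [ 0.34 -0.04]
 [-0.52 -0.13]
 [ 0.38 -0.32]
 [-0.28  0.1 ]
 [-0.63  0.55]
 [ 0.66 -0.76]
 [ 0.4   0.2 ]
 [ 0.03  0.59]]
handle [[ 0.50912974 -0.00205838  0.046     ]]
[[ 0.937  0.     0.348]
 [-0.348  0.     0.937]
 [ 0.    -1.     0.   ]] 0.95
```

>>> {"method": "carry_out", "body": {
  "motion": [0.036,0,-0.032,0,0,0,1,0.036,0,-0.032,0,0,0,1,0.036,0,-0.032,0,0,0,1,0.036,0,-0.032,0,0,0,1,0.036,0,-0.032,0,0,0,1],
  "squeeze": 30
}}

```text
t: 1.45
tool_pos: [0.3221, 0.3475, 0.2356]
orientation: [-1.554, 0.273, -0.271]
force: [0.7, 0.1, 0.3]
opening: 0.093
```

>>> {"method": "carry_out", "body": {
  "motion": [0.036,0,-0.032,0,0,0,1,0.036,0,-0.032,0,0,0,1,0.036,0,-0.032,0,0,0,1,0.036,0,-0.032,0,0,0,1,0.036,0,-0.032,0,0,0,1]
}}

```text
t: 1.95
tool_pos: [0.4401, 0.1272, 0.2372]
orientation: [-1.552, 0.268, -0.273]
force: [1.3, 0.8, 0.7]
opening: 0.093
```

```bash
cat > st.py <<'E'
from h import *
import sys
p=np.load('p.npy')
def gw(P):
    c,s=np.cos(p[2]),np.sin(p[2]);P=np.array(P);return np.array([p[0]+c*P[0]-s*P[1],p[1]+s*P[0]+c*P[1],P[2]])
def wg(W):
    c,s=np.cos(p[2]),np.sin(p[2]);d=np.array(W)-[p[0],p[1],0];return np.array([c*d[0]+s*d[1],-s*d[0]+c*d[1],d[2]])
def show(target):
    s=robot.read_state();Rm=R.from_rotvec(s['orientation'])
    c,sn=np.cos(p[2]),np.sin(p[2])
    Rd=np.c_[[c,sn,0],[0,0,-1],[-sn,c,0]]
    print('t',s['t'],'pos',s['tool_pos'].round(4),'gauge',wg(s['tool_pos']).round(4),'F',s['force'].round(1),'op',round(s['opening'],4))
    print('tool shift',Rm.inv().apply(gw(target)-s['tool_pos']).round(4),'turn',np.degrees((Rm.inv()*R.from_matrix(Rd)).as_rotvec()).round(2))
if __name__=='__main__': show([float(a) for a in sys.argv[1:4]])
E
python3 st.py 0 -.025 .2366
```

```text
t 1.95 pos [0.4401 0.1272 0.2372] gauge [-0.1123  0.0691  0.2372] F [1.3 0.8 0.7] op 0.093
tool shift [ 0.1086  0.0006 -0.0983] turn [-0.16  2.2   0.16]
```

>>> {"method": "carry_out", "body": {
  "motion": [0.035,0,-0.032,0,0.7,0,1,0.035,0,-0.032,0,0.7,0,1,0.03,0,-0.028,0,0.7,0,1,0.008,0,-0.006,0,0,0,1,0,0,0,0,0,0,1]
}}

```text
t: 2.45
tool_pos: [0.5104, -0.014, 0.2383]
orientation: [-1.547, 0.301, -0.311]
force: [0.7, 1.4, -1.3]
opening: 0.0931
```

Run:
```python
from st import *
show([0,-.025,.2366])
cm=imaging.camera_model('wrist');im=imaging.read_camera('wrist')
for P in [(0,-.025,.12),(.102,-.025,.048),(.038,p[3],.04),(.038,p[4],.04),(.038,-.19,p[5]),(.038,0,p[5])]:
    q=proj(cm,gw(P))[0];print(P,q.round(1));cv2.drawMarker(im,tuple(int(v) for v in q),(255,0,255),0,10,1)
cv2.imwrite('pics/w1.png',im)
```

```text
t 2.45 pos [ 0.5104 -0.014   0.2383] gauge [ 0.0057 -0.0356  0.2383] F [ 0.7  1.4 -1.3] op 0.0931
tool shift [-0.0058  0.0017  0.0106] turn [-0.19 -0.41  0.35]
(0, -0.025, 0.12) [331.6 195.7]
(0.102, -0.025, 0.048) [328.7 271.3]
(0.038, np.float64(-0.07029180975981619), 0.04) [283.5 210.6]
(0.038, np.float64(-0.1307206061321629), 0.04) [223.4 211.2]
(0.038, -0.19, np.float64(0.021204073428258825)) [171.9 206.1]
(0.038, 0, np.float64(0.021204073428258825)) [351.6 204.5]
```

View pics/w1.png

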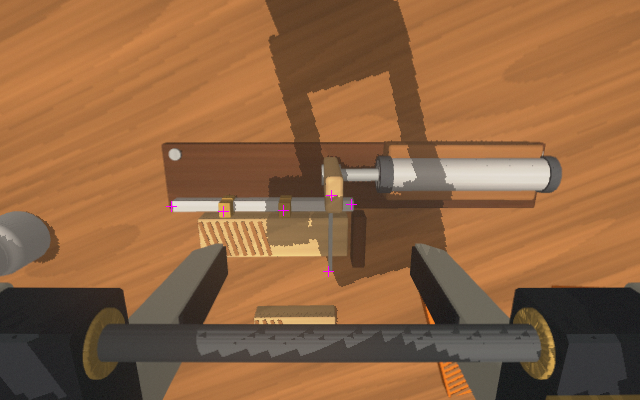

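Fit markers land within about 2 px of the tab, blade tip and clips. Descending over the tab.

>>> {"method": "carry_out", "body": {
  "motion": [-0.004,0.03,0.007,0,0,0,1,-0.002,0.04,0.003,0,0,0,1,0,0.04,0,0,0,0,1,0,0.03,0,0,0,0,1,0,0,0,0,0,0,1]
}}

```text
t: 3.0
tool_pos: [0.5089, 0.0071, 0.0971]
orientation: [-1.545, 0.29, -0.308]
force: [-0.2, -0.0, -1.1]
opening: 0.0932
```

```bash
python3 st.py 0 -.025 .095
```

```text
t 3.0 pos [0.5089 0.0071 0.0971] gauge [-0.0037 -0.0166  0.0971] F [-0.2 -0.  -1.1] op 0.0932
tool shift [ 0.0036  0.0021 -0.0084] turn [-0.4   0.11  0.6 ]
```

>>> {"method": "carry_out", "body": {
  "motion": [0.002,0.001,-0.006,0,0,0,1,0.001,0,-0.002,0,0,0,1,0,0,0,0,0,0,1,0,0,0,0,0,0,-1,0,0,0,0,0,0,-1],
  "squeeze": 30
}}

```text
t: 3.5
tool_pos: [0.5119, 0.0001, 0.1033]
orientation: [-1.544, 0.28, -0.312]
force: [-0.6, 0.0, 0.3]
opening: 0.0811
```

>>> {"method": "carry_out", "body": {
  "motion": [0,0,0,0,0,0,-1,0,0,0,0,0,0,-1,0,0,0,0,0,0,-1,0,0,0,0,0,0,-1,0,0,0,0,0,0,-1]
}}

```text
t: 4.0
tool_pos: [0.513, -0.0002, 0.1048]
orientation: [-1.544, 0.279, -0.314]
force: [-0.3, -0.5, -0.5]
opening: 0.0413
```

```bash
python3 st.py 0 -.1307 .095
```

```text
t 4.0 pos [ 5.130e-01 -2.000e-04  1.048e-01] gauge [ 0.0029 -0.0219  0.1048] F [-0.3 -0.5 -0.5] op 0.0413
tool shift [-0.0036  0.0085 -0.1089] turn [-0.61  0.27  1.2 ]
```

>>> {"method": "carry_out", "body": {
  "motion": [-0.002,0.006,-0.002,-0.4,0,0.8,-1,0,0.004,0,0,0,0,-1,0,0,0,0,0,0,-1,0,0,0,0,0,0,-1,0,0,0,0,0,0,-1]
}}

```text
t: 4.5
tool_pos: [0.5101, -0.001, 0.0933]
orientation: [-1.548, 0.293, -0.301]
force: [0.5, 2.2, 0.7]
opening: 0.0138
```

```bash
python3 st.py 0 -.1307 .095
```

```text
t 4.5 pos [ 0.5101 -0.001   0.0933] gauge [ 0.0005 -0.0236  0.0933] F [0.5 2.2 0.7] op 0.0138
tool shift [-0.001 -0.002 -0.107] turn [-0.19  0.26  0.26]
```

Gripped at 13.8 mm. Pulling in stages.

>>> {"method": "carry_out", "body": {
  "motion": [0,0,-0.012,0,0,0,-1,0,0,-0.015,0,0,0,-1,0,0,-0.015,0,0,0,-1,0,0,-0.012,0,0,0,-1,0,0,-0.006,0,0,0,-1]
}}

```text
t: 5.0
tool_pos: [0.4867, -0.058, 0.0933]
orientation: [-1.545, 0.291, -0.3]
force: [3.5, 5.0, -1.2]
opening: 0.0142
```

```bash
python3 st.py 0 -.1307 .095
```

```text
t 5.0 pos [ 0.4867 -0.058   0.0933] gauge [ 0.0001 -0.0853  0.0933] F [ 3.5  5.  -1.2] op 0.0142
tool shift [-0.0004 -0.0019 -0.0454] turn [-0.36  0.36  0.25]
```

>>> {"method": "carry_out", "body": {
  "motion": [0,0,-0.01,0,0,0,-1,0,0,-0.01,0,0,0,-1,0,0,-0.008,0,0,0,-1,0,0,-0.004,0,0,0,-1,0,0,-0.001,0,0,0,-1]
}}

```text
t: 5.5
tool_pos: [0.4733, -0.0909, 0.0934]
orientation: [-1.541, 0.291, -0.302]
force: [3.2, 6.9, -1.0]
opening: 0.014
```

Run:
```python
from st import *
show([0,-.1307,.095])
for n,(x0,x1,y0,y1),f in(('wrist',(220,420,130,280),4),('top',(320,420,195,275),6),('scene',(300,380,140,220),6)):
    im=imaging.read_camera(n); cv2.imwrite(f'pics/{n}2.png',cv2.resize(im[y0:y1,x0:x1],None,fx=f,fy=f,interpolation=cv2.INTER_CUBIC))
    if n=='wrist':cv2.imwrite('pics/wf2.png',im)
```

```text
t 5.5 pos [ 0.4733 -0.0909  0.0934] gauge [-0.     -0.1208  0.0934] F [ 3.2  6.9 -1. ] op 0.014
tool shift [ 0.     -0.0017 -0.0099] turn [-0.57  0.23  0.3 ]
```

View pics/wf2.png

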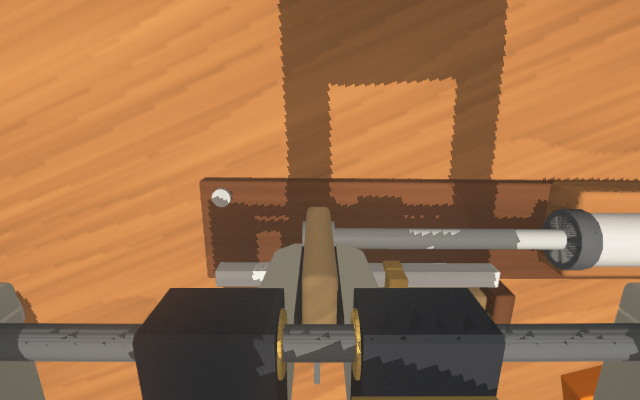

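View pics/top2.png

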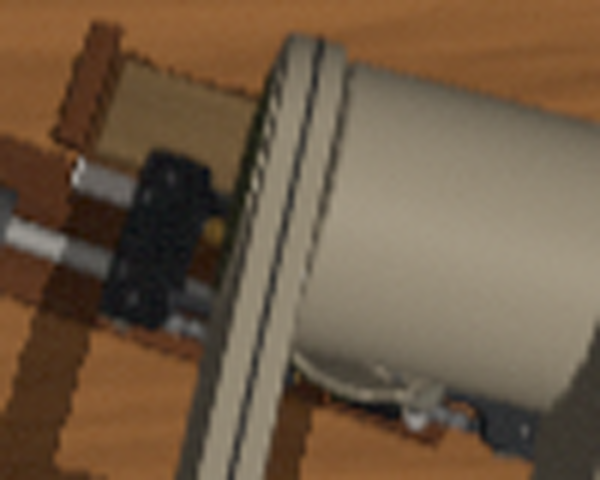

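View pics/scene2.png

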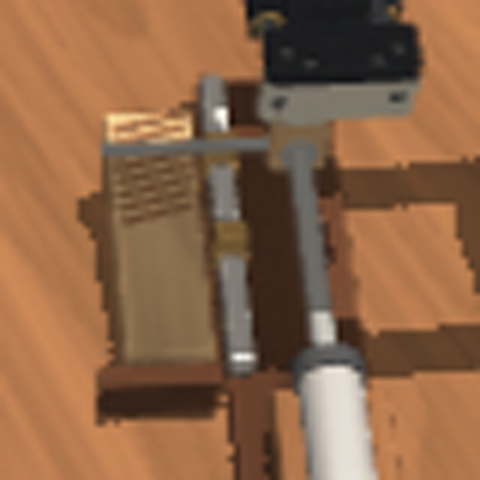

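Scene view: blade (crop row about 146 at the rail) lies over the far clip. I'll quantify it.

Run:
```python
from st import *
cs=imaging.camera_model('scene');b=p[8:10]
im=cv2.imread('pics/scene2.png');im=cv2.resize(im,(800,800))[:560]
f=10
def px(P):return ((proj(cs,gw(P))[0]+b-[300,140])*f+f/2)
for P,c in [((.038,p[4],.04),(255,0,255)),((.038,p[3],.04),(255,0,255))]:
    x,y=P[0],P[1]
    for z in(.04,):
        q=np.array([px((x+dx,y+dy,z)) for dx,dy in((-.008,-.006),(.008,-.006),(.008,.006),(-.008,.006))]);cv2.polylines(im,[q.astype(int)],True,c,1)
for y in(-.1222,-.1307):
    q=np.array([px((x,y,.049)) for x in(.01,.102)]).astype(int);print(y,q.tolist());cv2.line(im,q[0].tolist(),q[1].tolist(),(255,255,0),1)
cv2.imwrite('pics/s3.png',im)
```

```text
-0.1222 [[468, 235], [172, 248]]
-0.1307 [[466, 214], [170, 227]]
```

View pics/s3.png

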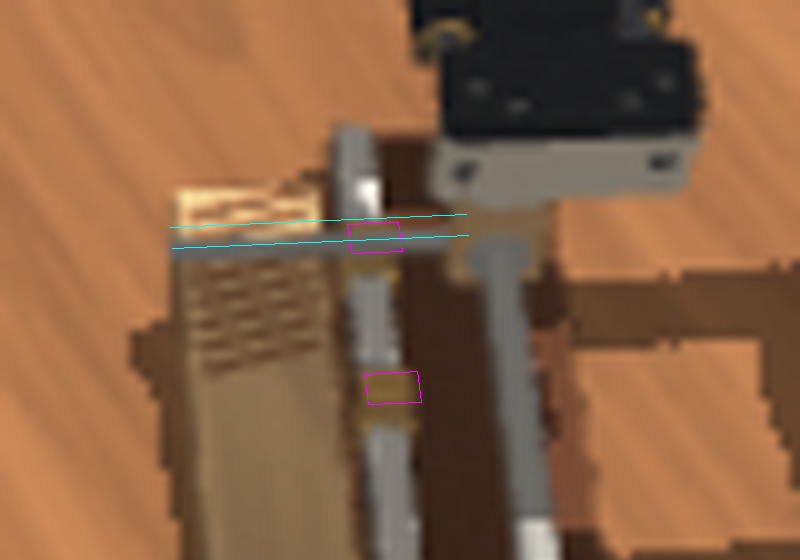

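Blade matches the predicted line for -0.122 (clip middle about -0.131), so about 8 mm more is needed.

>>> {"method": "carry_out", "body": {
  "motion": [0,0,-0.004,0,0,0,-1,0,0,-0.003,0,0,0,-1,0,0,-0.001,0,0,0,-1,0,0,0,0,0,0,-1,0,0,0,0,0,0,-1]
}}

```text
t: 6.15
tool_pos: [0.4703, -0.0982, 0.0934]
orientation: [-1.538, 0.29, -0.304]
force: [3.6, 6.8, -1.4]
opening: 0.0138
```

```bash
cat > look.py <<'E'
from st import *
import sys
show([0,p[4]+.0014,.095])
cs=imaging.camera_model('scene');b=p[8:10]
raw=imaging.read_camera('scene');im=cv2.resize(raw[145:200,300:380],None,fx=10,fy=10,interpolation=cv2.INTER_CUBIC);im0=im.copy()
px=lambda P:((proj(cs,gw(P))[0]+b-[300,145])*10+5)
for x,y in((.038,p[4]),(.038,p[3])):
    q=np.array([px((x+dx,y+dy,.04)) for dx,dy in((-.008,-.006),(.008,-.006),(.008,.006),(-.008,.006))]);cv2.polylines(im,[q.astype(int)],True,(255,0,255),1)
y=wg(robot.read_state()['tool_pos'])[1]-.0014
q=np.array([px((x,y,.049)) for x in(.01,.102)]).astype(int);cv2.line(im,q[0].tolist(),q[1].tolist(),(255,255,0),1)
cv2.imwrite(f'pics/{sys.argv[1]}.png',im);cv2.imwrite(f'pics/{sys.argv[1]}r.png',im0)
E
python3 look.py s4
```

```text
t 6.15 pos [ 0.4703 -0.0982  0.0934] gauge [-1.000e-04 -1.287e-01  9.340e-02] F [ 3.6  6.8 -1.4] op 0.0138
tool shift [ 0.0001 -0.0017 -0.0006] turn [-0.79  0.22  0.39]
```

View pics/s4.png

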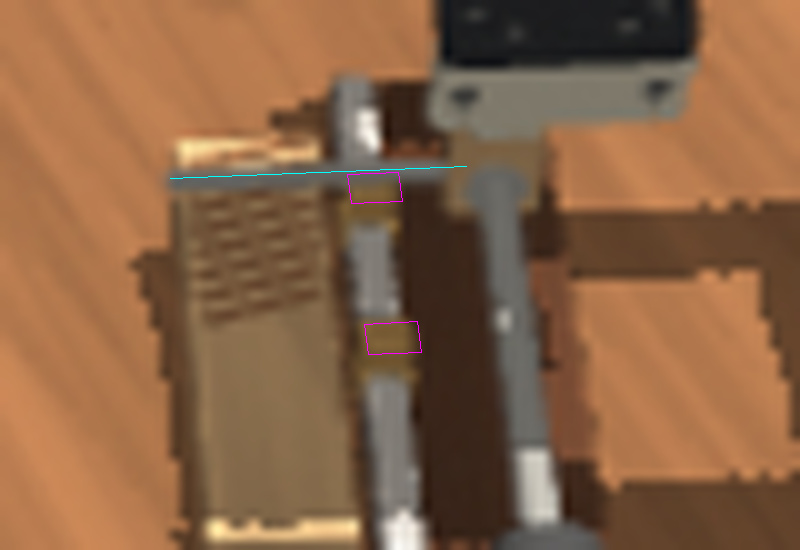

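View pics/s4r.png

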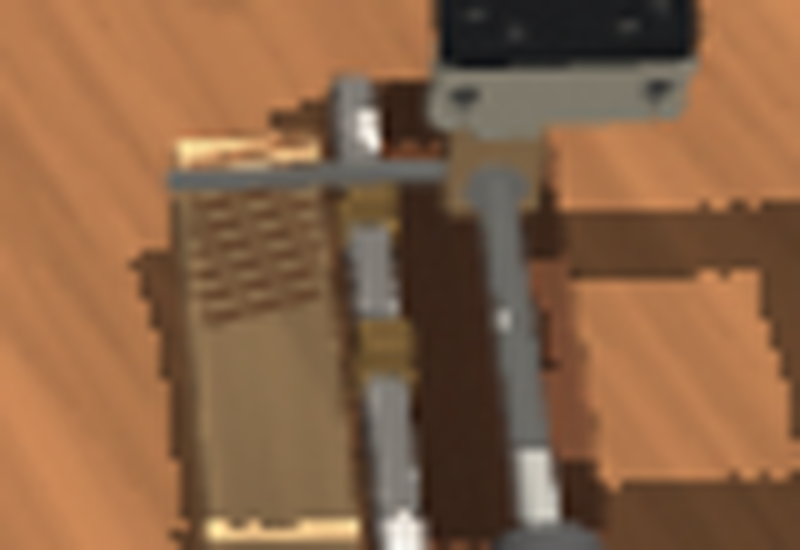

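The blade's top face lies about 9 mm of height above the clip's plane, as the projection predicts. That puts the pointer about 1 mm or less from the far clip's middle. I'll check that it's steady before handing in.

Run:
```python
from st import *
show([0,p[4]+.0014,.095])
for i in range(4): imaging.read_camera('scene')
show([0,p[4]+.0014,.095])
s=robot.read_state();print(abs(s['dq']).max())
for t in('long_blank','short_blank'):
  for r in models.outline_of('scene',t)[:4]: print(t,r['confidence'],r['pixel'])
```

```text
t 6.2 pos [ 0.4703 -0.0982  0.0933] gauge [-1.000e-04 -1.287e-01  9.330e-02] F [ 5.5  7.6 -1.8] op 0.0139
tool shift [ 0.0001 -0.0017 -0.0006] turn [-0.79  0.22  0.39]
t 6.4 pos [ 0.4703 -0.0982  0.0933] gauge [-1.000e-04 -1.287e-01  9.330e-02] F [ 4.1  5.6 -1.3] op 0.0142
tool shift [ 0.0001 -0.0017 -0.0006] turn [-0.78  0.23  0.38]
0.0012823774698890607
long_blank 0.8 [233.0, 178.5]
long_blank 0.64 [284.3, 239.4]
long_blank 0.59 [329.1, 181.7]
short_blank 0.96 [289.2, 186.7]
short_blank 0.52 [349.3, 167.1]
```

Steady, with the blanks unmoved. Handing in.

```bash
python3 -c "
from plant import robot
print(robot.close_job())"
```

```text
the job is handed in; nothing more can be done
None
```

I handed the job in with the gripper holding the tab still and the pointer blade over the far clip. The long blank is the one in the bay, so the far clip was the right one.

- **Position:** the tab was gripped at about 14 mm opening with a 30 N grip command. The rod is drawn out about 105 mm, with the pointer at about gauge y = -0.130 m. I measured the clip's middle at about -0.131 m. The scene camera overlay agrees to about 1 mm, and the camera calibration itself is good to about 2 mm.
- **Steadiness:** over the last 0.25 s before handing in, the arm's position did not change. The sensed pull was about 7 to 9 N, against about 7.4 N expected from the spring at that draw.
- **Blanks and other things:** the last scene pictures and outlines show both blanks where they started, to within about 2 px. I did not measure the glue jar, tape measure or sanding block again at the end, but the arm passed well above them.
- **Checks that disagreed or were limited:** the networks gave some false hits, such as orange look-alikes reported as the long blank, and never found either clip. I therefore placed the clips by hand-picked pixels from the top and scene views. After the pull the arm hid the blade in the top view and partly in the wrist view, so the final position check rests on the scene camera and the arm's own readings.

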